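Hold the end cheek on a bottle rack for screwing

ROBOT

A 7-joint arm with a two-finger parallel gripper is mounted at the origin on the work surface; the furniture and walls round the work are solid. World frame = base frame: x ahead of the robot, y to its left, z up, the work surface at z = 0. Lengths are in m, angles in rad, forces in N, time in s.
With the tool pointing down it reaches from about 0.425 to 0.875 m from the base axis. Payload 4.7 kg.
Tool frame: the origin (TCP) lies midway between the tips of the shut fingers; the grasp point (between the pads) lies 19 mm behind it; z points along the fingers, y is the line along which they close (so a half turn about z gives the same grasp; the last joint's range is limited). The gripper opens to 87 mm and grips with 3 to 60 N. Pads are 19 mm wide; open, the fingers measure 117 mm over their backs; the gripper's body (75 mm by 190 mm) begins 51 mm behind the grasp point.
Start: joints at [1.177, 0.321, -0.07, 1.45, 0.023, 1.371, -0.057], TCP at [0.258, -0.597, 0.223] pointing down, gripper open.
Joint ranges: [-2.86, 2.86], [-0.3, 2.09], [-1.38, 1.24], [0.06, 2.45], [-1.56, 4.7], [0.09, 2.05], [-2.69, 2.69]. Speed limits (rad/s): [2.57, 2.57, 3.14, 3.14, 3.14, 3.14, 3.14].

INTERFACE

Orientations are given as a rotation vector (axis times angle).
In Python, from bench import ctrl gives the robot as it stands. The module is installed in compiled form; this text tells all that it offers.
- The arm moves only by the shell command python3 -m handwheel 'ROWS' [FORCE]. ROWS is JSON, a list of rows, each a list of 7 numbers: the finger opening in m, from 0 to 0.087, then the shift along the tool's x, y, z in m, then the turn, a rotation vector about the tool's x, y, z in degrees. A call has 1 to 12 rows; each row shifts and turns the commanded pose from where the row before left it, along the tool's axes as they then stand; what a row does not reach is not made up. A row lasts 1/8 s, in which the tool goes at most 62.5 mm and 10.7 degrees, less where a joint would pass 70% of its speed; a pose out of reach is approached as far as the arm can. A call is refused whole if a number of a shift passes 0.0625 or a number of a turn 10.7, either way. A call with a gripper value outside its range is refused whole. The fingers move at their own pace and stop on an object; FORCE is the grip in N (left out, the last holds). Time passes only in rows, so rows that do not move let the fingers close. It gives the time, the measured TCP pose, the force, the opening and the grip force at its end, in the units of the state.
- ctrl.get_state(): the state, without advancing time (a new reading comes with each control period).
- ctrl.get_image(name): name is "scene" or "top" or "wrist"; returns (picture, depth): 480x640x3 uint8, blue, green, red; 480x640 float32, m along the optical axis (not along the pixel's ray), 0 where there is no reading.
- ctrl.camera_info(name): a dict with "intrinsics" (3x3 intrinsics, pixels), "D" ([k1, k2, p1, p2, k3] as OpenCV has them; the pictures are not rectified), "R" (3x3) and "t" (3): a world point X has camera coordinates R X + t. Camera axes: x right, y down, z forward; pixel columns grow to the right and rows downward; lengths in m; the calibration is good to about 2 mm. A picture is of the moment at which its call begins: read the wrist's pose just before it. camera_info takes no time and is no camera call; for the wrist camera it gives the pose at the moment of the call.
- ctrl.close_job(): hands the job in; it is judged then, once.
The state is a dict: "time": time; "joint_positions": joint angles; "qd": joint speeds; "joint_torque": joint torques, N m; "position": TCP position; "tool_rot": TCP orientation; "ft_force": force on the tool from outside, world axes, zero at the start; "torque": the same for the moment, N m; "grip_width": opening from 0.0 (shut) to 1.0 (fully open); "grip_force": force on a finger pad.
Only numpy, scipy, OpenCV 4.12 (cv2) and the standard library are available. Lean on these libraries where they do the work, as an engineer would, in place of code of your own. Each camera call takes 0.05 s, during which the arm holds its last target. There are 200 camera calls.

TASK

We are putting together a rack for dropper bottles: one end cheek is already on, and at the bare end two steel dowels stick out of the upper board. Take the loose wooden cheek by its upper half, slide it upright onto those two dowels until it is fully home and flush against the ends of both boards, and keep pressing it there, straight on, with a steady, moderate push of about 12 newtons so that I can drive the two low screws; never shove it hard, leave the bottles, the screwdriver and the dish of screws alone, and finish while you are still holding and pressing.

Things in the scene. Friction and masses are not known exactly. Their poses are not given: they have to be found in the camera images.
- cheek: Loose end cheek: pale wooden panel standing on its lower edge on the worktop, 68 mm wide along its x, 16 mm thick along its y, 100 mm tall along its z; origin: centre of its lower edge. Top corners cut off, 14 mm. Two 11 mm dowel holes through it at x = -22 and 22 mm, 47 mm up. Faces alike: either may face the rack, a half turn about z changes nothing. About 90 g.
- cheek_screws (a point): Point on the loose cheek, 14 mm above its origin, midway between the two screw holes (10 mm brass rings at x = -22 and 22 mm, on both faces). They must stay free: hold the cheek by its upper half, the point between the finger pads more than 45 mm above the cheek's lower edge.
- dowels: Two fixed steel dowels at the rack's bare end. Origin: on the worktop, exactly where the cheek's origin belongs when home, 108 mm from the rack's origin; axes parallel to the rack's. Dowels lie along y at x = -22 and 22 mm, 47 mm up, 7 mm thick; they stand 15.5 mm out of the boards' ends (last 3.5 mm tapered to 3 mm) and end just short of the outer face of a cheek that is home.
- fitted_cheek: The cheek already fastened at the rack's other end, same form as the loose one, 68 mm wide along its x, 16 mm thick along its y, 100 mm tall along its z; origin: centre of its lower edge, 108 mm from the rack's origin along the rack's y. Fixed.
- rack: Bottle rack, pale wood, fixed by four steel brackets (to x = -54 and 54 mm). Origin on the worktop under its centre, y along it, z up. Bottom board 64 x 200 mm, 8 to 20 mm up; upper board same, 42 to 52 mm up, five holes. Both end at y = -100 and 100 mm, where a cheek bears. Either may be bare. Rigid. A cheek off centre rubs on the dowels, which then take part of the push.
- trial_bottle: Brown dropper bottle with black cap, 28 mm diameter, 93 mm tall, standing in the middle hole of the rack (its top 113 mm above the worktop); origin at the centre of its underside. Leave alone.
- carrier_bottle: Clear bottle with blue-black cap, 56 mm diameter, 116 mm tall, standing on the worktop; origin at the centre of its underside. It and the loose cheek may stand at either side of the rack. Leave alone.
- dropper_bottle: Brown dropper bottle with black cap, 28 mm diameter, 93 mm tall, standing on the worktop between the robot and the rack; origin at the centre of its underside. Leave alone.
- screwdriver: Screwdriver lying on the worktop between the robot and the rack, 190 mm long along its x, handle 26 mm thick at -x; origin at its underside, mid-length. Leave alone.
- screw_dish: Small white dish with brass screws, 62 mm diameter, 12 mm tall, between the robot and the rack; origin at the centre of its underside. Leave alone.
There are look-alikes about, which are no part of the job. What is shaped like the cheek but blue is not meant.

How it is judged:
On the way, in this order (a step that is already met when the one before it is completed fails the run):
1. the loose cheek, upright, has been slid onto both dowels at the bare end, at least 6 mm deep (x of cheek in the frame of dowels between -0.005 and 0.005 m and y of cheek in the frame of dowels between -0.0095 and 0.0095 m and z of cheek in the frame of dowels between -0.006 and 0.006 m and angle between cheek's own z axis and vertical below 0.1 rad and angle between the y axis of cheek and the y axis of dowels, either way round below 0.1 rad), for 0.1 s.
2. the cheek is home on the dowels and pressed steadily against the ends of the boards with 5 to 22 N, held by its upper half (x of cheek in the frame of dowels between -0.004 and 0.004 m and y of cheek in the frame of dowels between -0.0025 and 0.0025 m and z of cheek in the frame of dowels between -0.004 and 0.004 m and angle between cheek's own z axis and vertical below 0.05 rad and angle between the y axis of cheek and the y axis of dowels, either way round below 0.04 rad and contact force between cheek and rack between 5 and 22 N and contact force between the fingers and cheek above 2 N and z of the grasp point in the frame of cheek above 0.045 m), for 0.8 s.
At the end, for the whole second after the job is handed in: Held by its upper half (grip over 45 mm above its lower edge), the cheek is pressed with 5 to 22 N on the boards at the bare end through the last second: home on the dowels within 2.5 mm along them, 4 mm sideways and in height, upright within 0.05 rad, square within 0.04 rad, still (all of step 2 and linear speed of cheek below 0.02 m/s); the arm keeps its last pose, push and grip.
It fails at once if the cheek is shoved against the rack with more than 45 N (contact force between cheek and rack above 45 N).
It fails at once if a bottle is moved more than 20 mm or tipped (distance of any of trial_bottle, carrier_bottle, dropper_bottle from where it was at the start of the episode above 0.02 m or angle between any of trial_bottle, carrier_bottle, dropper_bottle's own z axis and vertical above 0.35 rad).
It fails at once if the screwdriver or the dish of screws is moved more than 20 mm (distance of any of screwdriver, screw_dish from where it was at the start of the episode above 0.02 m).
It also fails if it takes over 58 s, if anything falls off the work surface, if the arm or the gripper's body presses on something with over 40 N, if the wrist force passes 120 N, or if a joint passes its speed limit or range.

## Working session

There is one attempt and no reset: what is moved stays moved. The work goes in short steps, Python scripts to look and compute and a shell command to move; the robot and the scene stay as the last step left them, time stands still between calls to the robot, and variables do not carry over. Pictures are saved under pics/ and viewed, at most 10 in all, crops included, and the job is handed in when it is done.

```bash
mkdir -p pics
python3 - <<'E'
from bench import ctrl
import cv2,numpy as np
s=ctrl.get_state();print({k:np.round(v,3).tolist() for k,v in s.items()})
for n in ["scene","top"]:
    im,d=ctrl.get_image(n);cv2.imwrite(f"pics/{n}0.png",im);np.savez(f"{n}0.npz",im=im,d=d)
    c=ctrl.camera_info(n);print(n,{k:np.round(v,4).tolist() for k,v in c.items()})
E
```

```text
{'time': 0.0, 'joint_positions': [1.177, 0.322, -0.07, 1.452, 0.023, 1.371, -0.057], 'qd': [0.001, -0.0, 0.0, 0.001, 0.0, -0.001, 0.001], 'joint_torque': [0.001, -49.128, -0.403, -31.253, -0.064, 0.044, 0.0], 'position': [0.257, -0.596, 0.221], 'tool_rot': [-3.075, -0.636, 0.001], 'ft_force': [-0.07, -0.196, -0.053], 'torque': [-0.023, 0.02, -0.054], 'grip_force': 0.0, 'grip_width': 0.997}
scene {'intrinsics': [[595.6953, 0.0, 315.1981], [0.0, 595.6953, 234.9763], [0.0, 0.0, 1.0]], 'D': [0.004, 0.0, 0.0, 0.0, 0.0], 'R': [[-0.8636, -0.5037, -0.0242], [-0.1783, 0.3499, -0.9197], [0.4717, -0.7899, -0.392]], 't': [0.3818, 0.1309, 1.0528]}
top {'intrinsics': [[493.6947, 0.0, 321.5141], [0.0, 493.6947, 237.8124], [0.0, 0.0, 1.0]], 'D': [0.0037, 0.0, 0.0, 0.0, 0.0], 'R': [[0.0033, -1.0, 0.0027], [-0.9817, -0.0038, -0.1905], [0.1905, -0.002, -0.9817]], 't': [-0.0246, 0.4914, 1.238]}
```

View pics/scene0.png

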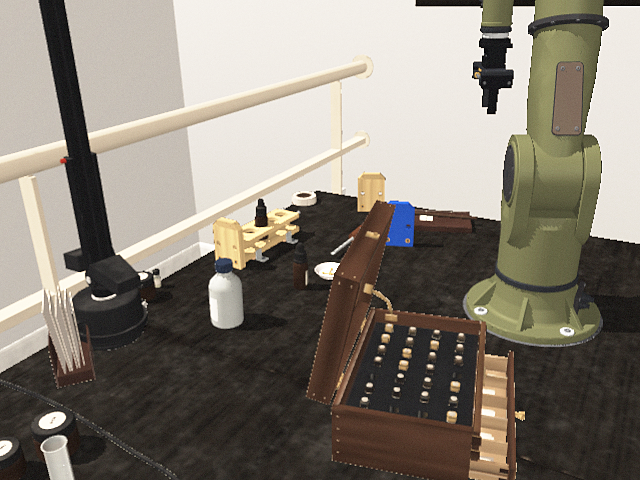

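View pics/top0.png

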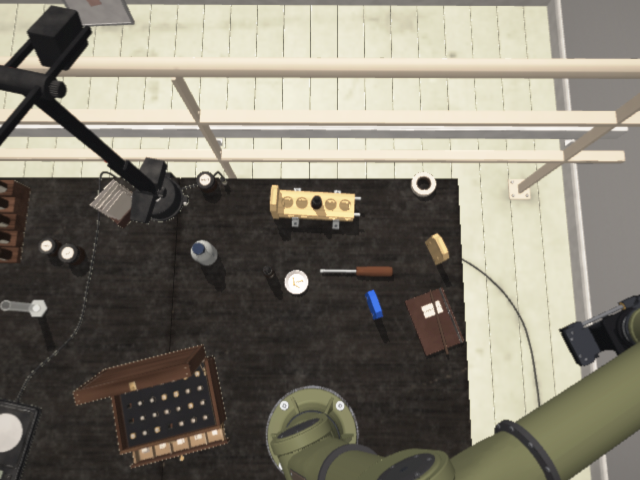

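The top view shows the rack at about (315,205), with its bare end and dowels to the right at (358,200–213). The loose cheek is at (437,248), the blue look-alike at (375,305), the screwdriver at (357,271), the dish at (296,282), and the rail behind the rack at row 155.

```bash
cat > h.py <<'E'
import numpy as np,cv2
from bench import ctrl
def cloud(d,c):
    h,w=d.shape;u,v=np.meshgrid(np.arange(w),np.arange(h))
    K=np.array(c["intrinsics"]);p=cv2.undistortPoints(np.stack([u,v],-1).reshape(-1,1,2).astype(float),K,np.array(c["D"])).reshape(h,w,2)
    X=np.dstack([p,np.ones((h,w))])*d[...,None]
    return (X-np.array(c["t"]))@np.array(c["R"])
def rect(P):
    (c,s,a)=cv2.minAreaRect(np.float32(P[:,:2]*1000)); return np.round(c,1),np.round(s,1),round(a,1),len(P),P[:,2].mean().round(4)
E
python3 - <<'E'
from h import *
Z=np.load("top0.npz");im=Z["im"].astype(int);d=Z["d"];P=cloud(d,ctrl.camera_info("top"))
pale=(im[...,2]>im[...,0]+30)&(im[...,2]>120)&(d>0)
def sel(r0,r1,c0,c1,z0,z1,m=pale):
    M=np.zeros_like(m);M[r0:r1,c0:c1]=1;return P[M&m&(P[...,2]>z0)&(P[...,2]<z1)]
print("table",np.median(sel(300,340,250,330,-.1,.1,d>0)[:,2]))
for n,a in dict(cheektop=(225,275,420,455,.092,.11),cheekall=(225,275,420,455,.01,.11),upper=(180,235,282,362,.046,.058),fitted=(180,235,262,290,.092,.11)).items():
    print(n,rect(sel(*a)))
al=d>0
Q=sel(190,222,354,364,.03,.06,al);print("dowels",len(Q),np.round(Q[::3],3).tolist())
for r in (155,118,68):print("rail",r,np.round(P[r-3:r+4,340],3).tolist())
for n,(r,c) in dict(bottle=(200,316),dish=(282,296),drop=(268,268),sd=(271,385),tape=(178,424),blue=(297,372)).items(): print(n,P[r,c].round(3))
E
```

```text
table 5.835753558775291e-05
cheektop (array([ 463.4, -320.2]), array([63.1, 17.6]), 21.5, 158, np.float64(0.0986))
cheekall (array([ 463.4, -320.5]), array([67.9, 17.9]), 22.4, 356, np.float64(0.0757))
upper (array([583.2, -11.8]), array([191.4,  66.4]), 87.4, 1189, np.float64(0.0519))
fitted (array([588.4, 100. ]), array([15.9, 58.9]), 87.1, 144, np.float64(0.099))
dowels 42 [[0.609, -0.108, 0.051], [0.601, -0.108, 0.052], [0.601, -0.116, 0.051], [0.602, -0.124, 0.048], [0.599, -0.114, 0.049], [0.599, -0.121, 0.049], [0.596, -0.116, 0.047], [0.595, -0.124, 0.051], [0.558, -0.108, 0.049], [0.557, -0.116, 0.051], [0.554, -0.108, 0.053], [0.555, -0.116, 0.05], [0.553, -0.108, 0.047], [0.553, -0.116, 0.046]]
rail 155 [[0.87, -0.087, -0.329], [0.87, -0.087, -0.337], [0.863, -0.087, -0.33], [0.859, -0.087, -0.328], [0.856, -0.087, -0.33], [0.849, -0.087, -0.32], [0.85, -0.087, -0.332]]
rail 118 [[0.862, -0.075, -0.014], [0.858, -0.075, -0.011], [0.856, -0.075, -0.014], [0.854, -0.075, -0.017], [0.851, -0.075, -0.016], [0.85, -0.075, -0.02], [0.847, -0.075, -0.02]]
rail 68 [[0.855, -0.064, 0.267], [0.851, -0.063, 0.27], [0.849, -0.064, 0.268], [0.849, -0.064, 0.265], [0.847, -0.064, 0.264], [0.846, -0.064, 0.261], [0.843, -0.064, 0.262]]
bottle [ 0.578 -0.008  0.103]
dish [0.38  0.044 0.006]
drop [0.406 0.11  0.091]
sd [ 0.408 -0.19   0.022]
tape [ 0.669 -0.305  0.005]
blue [ 0.335 -0.147  0.096]
```

```bash
python3 -m handwheel '[[0.06,0.0373,-0.0215,0,0,0,0],[0.06,0.0373,-0.0215,0,0,0,0],[0.06,0.0373,-0.0215,0,0,0,0],[0.06,0.0373,-0.0215,0,0,0,0],[0.06,0.0373,-0.0215,0,0,0,0],[0.06,0.0373,-0.0215,0,0,0,0],[0.06,0.0373,-0.0215,0,0,0,0],[0.06,0.0373,-0.0215,0,0,0,0],[0.06,0,0,0,0,0,0],[0.06,0,0,0,0,0,0]]' 50
python3 - <<'E'
from h import *
s=ctrl.get_state();c=ctrl.camera_info("wrist");im,d=ctrl.get_image("wrist");cv2.imwrite("pics/w1.png",im)
np.savez("w1.npz",im=im,d=d,R=c["R"],t=c["t"])
P=cloud(d,c);i=im.astype(int);m=(i[...,2]>i[...,0]+30)&(i[...,2]>100)&(d>0)&(np.hypot(P[...,0]-.463,P[...,1]+.32)<.06)
for z in((.092,.108),(.03,.108)):
  Q=P[m&(P[...,2]>z[0])&(P[...,2]<z[1])];print(rect(Q) if len(Q)>5 else len(Q))
print(np.linalg.norm(c["t"]),(-np.array(c["R"]).T@c["t"]).round(3),s["position"],s["tool_rot"])
E
```

```text
time: 1.35
position: [0.4629, -0.321, 0.2222]
tool_rot: [3.076, 0.636, -0.002]
ft_force: [-1.0, -0.5, 0.5]
grip_width: 0.69
grip_force: 0.0
(array([ 462. , -320.6]), array([60.1, 15.7]), 23.5, 1258, np.float64(0.0997))
(array([ 461.1, -321. ]), array([68.3, 15.9]), 23.3, 1563, np.float64(0.0957))
0.713626504730379 [ 0.524 -0.294  0.385] [ 0.46288393 -0.32098184  0.22219123] [ 3.07641217e+00  6.35789251e-01 -1.74186880e-03]
```

View pics/w1.png

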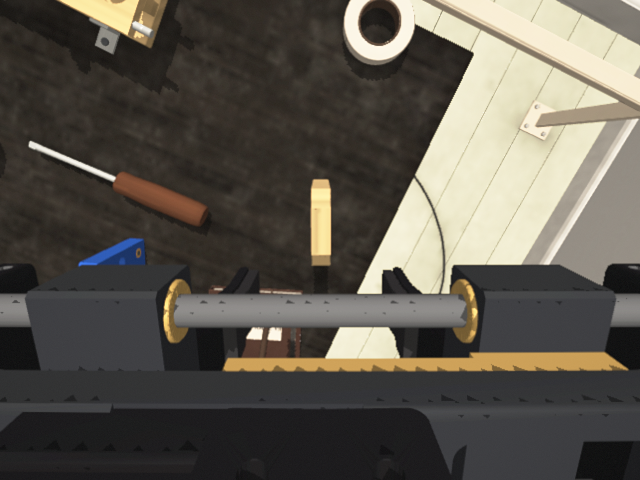

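The wrist view shows the pale cheek at (320,222), upright and aligned with the tool at yaw 23.4°. The fingers sit on either side of it, so I'll descend and grip.

```bash
python3 -m handwheel '[[0.06,-0.0007,-0.0007,0.03,0,0,0],[0.06,0,0,0.03,0,0,0],[0.06,0,0,0.03,0,0,0],[0.06,0,0,0.03,0,0,0],[0.06,0,0,0.025,0,0,0],[0.06,0,0,0.02,0,0,0],[0.06,0,0,0,0,0,0],[0.0,0,0,0,0,0,0],[0.0,0,0,0,0,0,0],[0.0,0,0,0,0,0,0],[0.0,0,0,0,0,0,0],[0.0,0,0,0,0,0,0]]' 50
```

```text
time: 2.9
position: [0.4626, -0.3201, 0.0577]
tool_rot: [3.076, 0.636, 0.0]
ft_force: [1.0, -1.4, 0.3]
grip_width: 0.206
grip_force: 0.0
```

```bash
python3 -m handwheel '[[0,0,0,0,0,0,0],[0,0,0,0,0,0,0],[0,0,0,0,0,0,0],[0,0,0,-0.03,0,0,0],[0,0,0,-0.03,0,0,0],[0,0,0,0,0,0,8.7],[0,0,0,0,0,0,8.7],[0,0,0,0,0,0,8.8],[0,0.02,-0.035,0,0,0,0],[0,0.02,-0.035,0,0,0,0],[0,0,0,0,0,0,0],[0,0,0,0,0,0,0]]' 50
python3 - <<'E'
from h import *
s=ctrl.get_state();c=ctrl.camera_info("wrist");im,d=ctrl.get_image("wrist");cv2.imwrite("pics/w2.png",im)
np.savez("w2.npz",im=im,d=d,R=c["R"],t=c["t"])
print(s["position"].round(4) if hasattr(s["position"],"round") else s["position"],s["tool_rot"],s["grip_force"],s["grip_width"],s["ft_force"])
E
```

```text
time: 4.4
position: [0.5055, -0.2526, 0.1172]
tool_rot: [3.14, -0.078, -0.001]
ft_force: [-0.0, -0.9, -0.1]
grip_width: 0.181
grip_force: 50.0
[ 0.5055 -0.2526  0.1172] [ 3.14016782e+00 -7.77062525e-02 -1.46641721e-03] 49.99954459257424 0.18095714118459028 [-0.03982102 -0.86741693 -0.13522224]
```

View pics/w2.png

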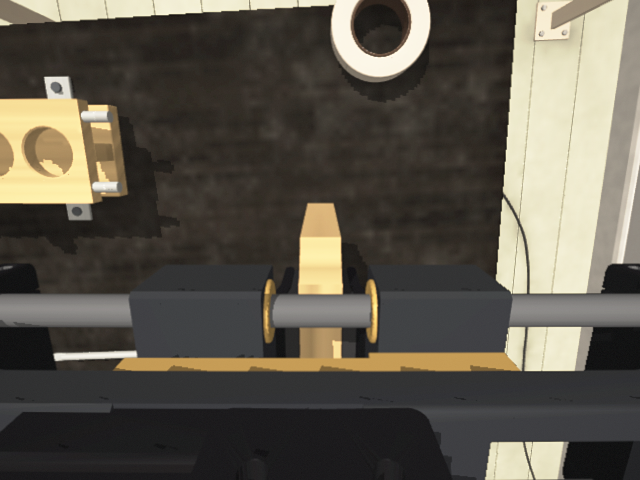

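The cheek is held at (320,230). The rack's bare end is in view with the dowels at (97,117) and (106,187), so I'll measure both in this frame.

Run:
```python
from h import *
Z=np.load("w2.npz");im=Z["im"].astype(int);d=Z["d"];P=cloud(d,dict(ctrl.camera_info("wrist"),R=Z["R"],t=Z["t"]))
pale=(im[...,2]>im[...,0]+30)&(im[...,2]>110)&(d>0)
z=P[...,2]
def reg(r0,r1,c0,c1):
    M=np.zeros_like(pale);M[r0:r1,c0:c1]=1;return M
B=reg(95,210,0,100)&pale&(z>.045)&(z<.058)
v=[r for r in range(105,200) if B[r].any()]
E=np.array([P[r,np.where(B[r])[0].max()] for r in v]);k=np.polyfit(E[:,0],E[:,1],1)
g=abs(E[:,1]-np.polyval(k,E[:,0]))<.003;k=np.polyfit(E[g,0],E[g,1],1);print("end: yaw",np.degrees(np.arctan(k[0])),"y at x=.578",np.polyval(k,.578),"n",g.sum(), "z",z[B].mean())
for nm,f in(("front",max),("back",min)):
    S=np.array([P[f(np.where(B[:,c])[0]),c] for c in range(5,80)]);q=np.polyfit(S[:,1],S[:,0],1)
    g=abs(S[:,0]-np.polyval(q,S[:,1]))<.002;q=np.polyfit(S[g,1],S[g,0],1);print(nm,"yaw",-np.degrees(np.arctan(q[0])),"x at y=-.108",np.polyval(q,-.108),g.sum())
grey=(abs(im[...,2]-im[...,0])<25)&(im.sum(-1)>300)&(d>0)&(z>.035)&(z<.06)
for a in((105,127,75,118),(178,197,88,125)):
    Q=P[reg(*a)&grey];print("dowel",len(Q),Q.mean(0).round(4),Q.min(0).round(4),Q.max(0).round(4))
C=reg(195,262,290,350)&pale&(z>.12)&(z<.18);print("cheek",rect(P[C]),P[C].min(0),P[C].max(0))
C2=C&(z>.152);r=[r for r in range(200,262) if C2[r].sum()>8]
L=np.array([P[i,np.where(C2[i])[0].min()] for i in r]);Rr=np.array([P[i,np.where(C2[i])[0].max()] for i in r])
for S in(L,Rr):q=np.polyfit(S[:,0],S[:,1],1);print("face yaw",np.degrees(np.arctan(q[0])),"y@.52",np.polyval(q,.52),S[:,2].mean())
```

```text
end: yaw -2.518416216252707 y at x=.578 -0.10744281497554906 n 94 z 0.052259451964342174
front yaw -3.509635029882318 x at y=-.108 0.5439026217492025 75
back yaw -3.239785565684016 x at y=-.108 0.6075147546097325 75
dowel 276 [ 0.5972 -0.1164  0.0507] [ 0.594  -0.1253  0.048 ] [ 0.6009 -0.1076  0.0529]
dowel 260 [ 0.5538 -0.1146  0.0507] [ 0.5503 -0.1227  0.0455] [ 0.5571 -0.1055  0.0532]
cheek (array([ 534. , -253.6]), array([16.1,  8.4]), 88.9, 1505, np.float64(0.1447)) [ 0.52979777 -0.26175066  0.12005975] [ 0.53826415 -0.2456331   0.15488216]
face yaw -14.659281638476045 y@.52 -0.24279105855480176 0.15282087572335862
face yaw 13.627273203556364 y@.52 -0.2636196840490884 0.15308042302048125
```

```bash
python3 -m handwheel '[[0,0.0161,-0.0238,0,0,0,0],[0,0.0161,-0.0238,0,0,0,0],[0,0.0161,-0.0238,0,0,0,0],[0,0.0161,-0.0238,0,0,0,0],[0,0,0,0,0,0,0],[0,0,0,0.02,0,0,0],[0,0,0,0.02,0,0,0],[0,0,0,0.0135,0,0,0],[0,0,0,0.005,0,0,0],[0,0,0,0,0,0,0],[0,0,0,0,0,0,0]]' 50
python3 - <<'E'
from h import *
im,d=ctrl.get_image("wrist");cv2.imwrite("pics/w3.png",im);c=ctrl.camera_info("wrist")
np.savez("w3.npz",im=im,d=d,R=c["R"],t=c["t"])
im,d=ctrl.get_image("scene");np.savez("s3.npz",im=im,d=d);cv2.imwrite("pics/s3.png",cv2.resize(im[150:330,170:410],(800,600),interpolation=2))
E
```

```text
time: 5.82
position: [0.5754, -0.1604, 0.0593]
tool_rot: [3.14, -0.078, 0.001]
ft_force: [0.3, -0.0, -0.6]
grip_width: 0.185
grip_force: 50.0
```

View pics/w3.png

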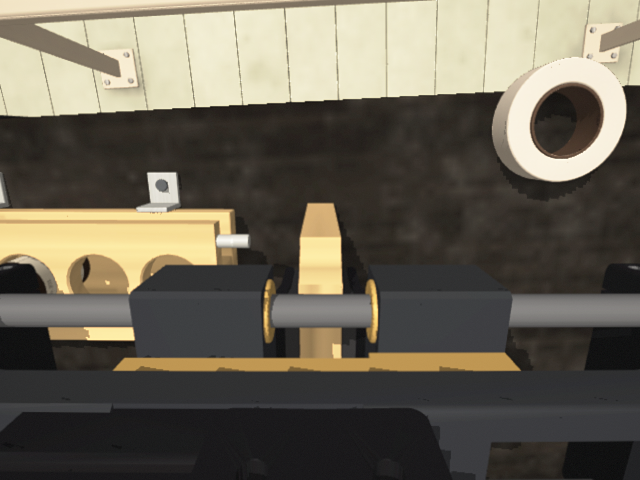

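View pics/s3.png

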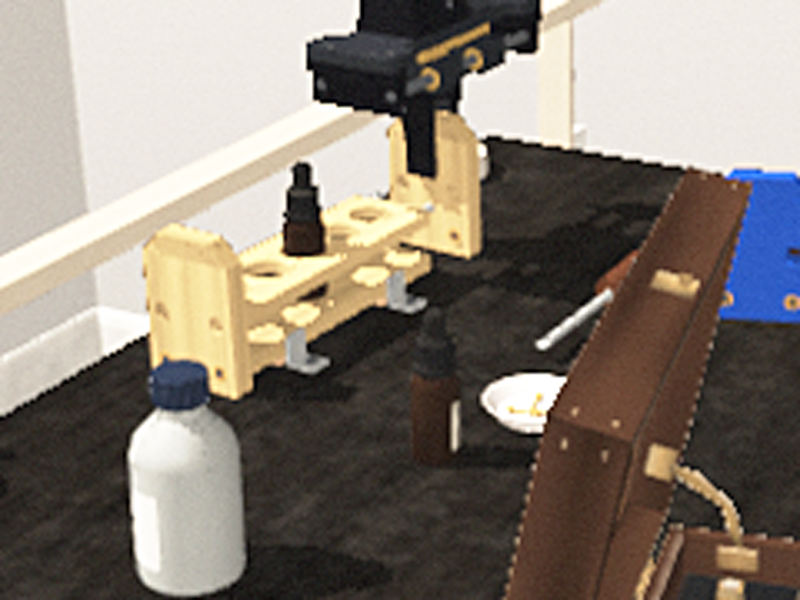

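The cheek is upright beside the bare end and low. In the wrist view the far dowel is at (235,240) and the cheek top at (320,220). I'll measure that dowel against the cheek's far edge.

Run:
```python
from h import *
Z=np.load("w3.npz");im=Z["im"].astype(int);d=Z["d"];P=cloud(d,dict(ctrl.camera_info("wrist"),R=Z["R"],t=Z["t"]));z=P[...,2]
def reg(r0,r1,c0,c1):
    M=np.zeros(d.shape,bool);M[r0:r1,c0:c1]=1;return M
grey=(abs(im[...,2]-im[...,0])<25)&(im.sum(-1)>250)&(d>0)&(z>.035)&(z<.06)
Q=P[reg(230,252,216,255)&grey];print("dowel",len(Q),Q.mean(0).round(4),Q.min(0).round(4),Q.max(0).round(4))
pale=(im[...,2]>im[...,0]+30)&(im[...,2]>100)&(d>0)
C=P[reg(195,262,290,350)&pale&(z>.06)&(z<.12)];print("cheek",C.min(0).round(4),C.max(0).round(4),rect(C))
for lo,hi in((.06,.08),(.08,.09),(.09,.097),(.097,.12)):
  q=C[(C[:,2]>lo)&(C[:,2]<hi)]
  if len(q):print(lo,len(q),q[:,0].max().round(4),q[:,0].min().round(4),q[:,1].mean().round(4))
B=reg(215,340,0,240)&pale&(z>.045)&(z<.058)
E=np.array([P[r,np.where(B[r])[0].max()] for r in range(225,262)]);print("end",np.median(E,0))
S=np.array([P[np.where(B[:,c])[0].min(),c] for c in range(5,205)]);q=np.polyfit(S[:,1],S[:,0],1);print("back yaw",-np.degrees(np.arctan(q[0])),np.polyval(q,-.108))
```

```text
dowel 425 [ 0.5981 -0.1168  0.0507] [ 0.5943 -0.1249  0.0468] [ 0.6013 -0.1081  0.0532]
cheek [ 0.5995 -0.1694  0.0601] [ 0.6081 -0.1533  0.0974] (array([ 603.8, -161.3]), array([15.9,  8.1]), 87.5, 1534, np.float64(0.0863))
0.06 364 0.6081 0.6069 -0.1616
0.08 366 0.6081 0.6045 -0.1615
0.09 802 0.6072 0.5995 -0.1613
0.097 2 0.6012 0.6002 -0.1632
end [ 0.59786905 -0.10834821  0.04686183]
back yaw -3.0778444019776146 0.6077260923511942
```

```bash
python3 -m handwheel '[[0,0,-0.012,0.0008,0,0,0],[0,0,-0.012,0,0,0,0],[0,0,-0.004,0,0,0,0],[0,0,-0.004,0,0,0,0],[0,0,-0.003,0,0,0,0],[0,0,-0.002,0,0,0,0],[0,0,0,0,0,0,0],[0,0,0,0,0,0,0]]' 50
```

```text
time: 6.92
position: [0.5768, -0.1236, 0.0582]
tool_rot: [3.14, -0.078, -0.0]
ft_force: [0.9, -0.2, 0.0]
grip_width: 0.18
grip_force: 50.0
```

```bash
python3 -m handwheel '[[0,0,-0.003,0,0,0,0],[0,0,-0.002,0,0,0,0],[0,0,-0.001,0,0,0,0],[0,0,0,0,0,0,0],[0,0,0,0,0,0,0]]' 50
```

```text
time: 7.55
position: [0.5771, -0.1174, 0.0582]
tool_rot: [3.14, -0.078, 0.0]
ft_force: [0.3, 0.4, -0.6]
grip_width: 0.181
grip_force: 50.0
```

```bash
python3 -m handwheel '[[0,0,-0.001,0,0,0,0],[0,0,0,0,0,0,0],[0,0,0,0,0,0,0]]' 50
```

```text
time: 7.92
position: [0.5772, -0.1164, 0.0583]
tool_rot: [3.141, -0.078, 0.0]
ft_force: [0.8, -0.0, -1.7]
grip_width: 0.181
grip_force: 50.0
```

```bash
python3 -m handwheel '[[0,0,-0.0007,0,0,0,0],[0,0,0,0,0,0,0],[0,0,0,0,0,0,0]]' 50
```

```text
time: 8.3
position: [0.5772, -0.1158, 0.0582]
tool_rot: [3.14, -0.078, -0.0]
ft_force: [0.0, -0.9, -0.2]
grip_width: 0.178
grip_force: 50.0
```

```bash
python3 -m handwheel '[[0,0,-0.0005,0,0,0,0],[0,0,0,0,0,0,0],[0,0,0,0,0,0,0]]' 50
```

```text
time: 8.68
position: [0.5772, -0.1158, 0.0583]
tool_rot: [3.14, -0.078, 0.0]
ft_force: [0.9, -2.7, -1.5]
grip_width: 0.184
grip_force: 50.0
```

Contact has begun at the predicted home position (y = −0.1158). Now I'll build up the push in small steps.

```bash
python3 -m handwheel '[[0,0,-0.0006,0,0,0,0],[0,0,0,0,0,0,0],[0,0,0,0,0,0,0],[0,0,0,0,0,0,0]]' 50
```

```text
time: 9.18
position: [0.5772, -0.1157, 0.0582]
tool_rot: [3.139, -0.079, -0.0]
ft_force: [-0.5, -5.5, -0.8]
grip_width: 0.179
grip_force: 50.0
```

```bash
python3 -m handwheel '[[0,0,-0.0006,0,0,0,0],[0,0,0,0,0,0,0],[0,0,0,0,0,0,0],[0,0,0,0,0,0,0]]' 50
```

```text
time: 9.68
position: [0.5772, -0.1157, 0.0583]
tool_rot: [3.139, -0.079, 0.0]
ft_force: [-0.8, -5.9, -1.8]
grip_width: 0.181
grip_force: 50.0
```

```bash
python3 -m handwheel '[[0,0,-0.0007,0,0,0,0],[0,0,-0.0004,0,0,0,0],[0,0,0,0,0,0,0],[0,0,0,0,0,0,0]]' 50
python3 - <<'E'
from h import *
F=[]
for i in range(6):
    im,d=ctrl.get_image("top");s=ctrl.get_state();F.append(s["ft_force"])
print(np.mean(F,0).round(2),np.std(F,0).round(2),s["torque"],s["tool_rot"],s["position"])
im,d=ctrl.get_image("scene");cv2.imwrite("pics/s4.png",cv2.resize(im[170:290,200:360],(800,600),interpolation=2))
im,d=ctrl.get_image("wrist");cv2.imwrite("pics/w4.png",im)
E
```

```text
time: 10.18
position: [0.5772, -0.1156, 0.0583]
tool_rot: [3.137, -0.08, 0.0]
ft_force: [0.2, -7.6, -0.6]
grip_width: 0.183
grip_force: 50.0
[-0.2  -7.58 -1.61] [0.23 0.25 0.38] [-1.85208948  0.00611528 -0.06117699] [ 3.13733515e+00 -7.98756143e-02  1.23070970e-04] [ 0.57716343 -0.1156358   0.05826508]
```

View pics/w4.png

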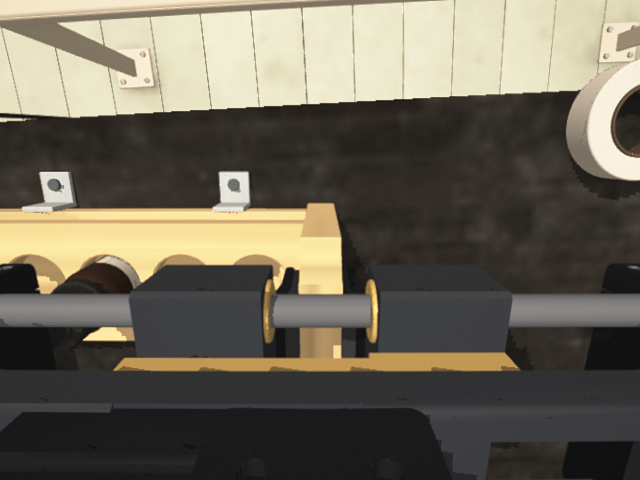

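View pics/s4.png

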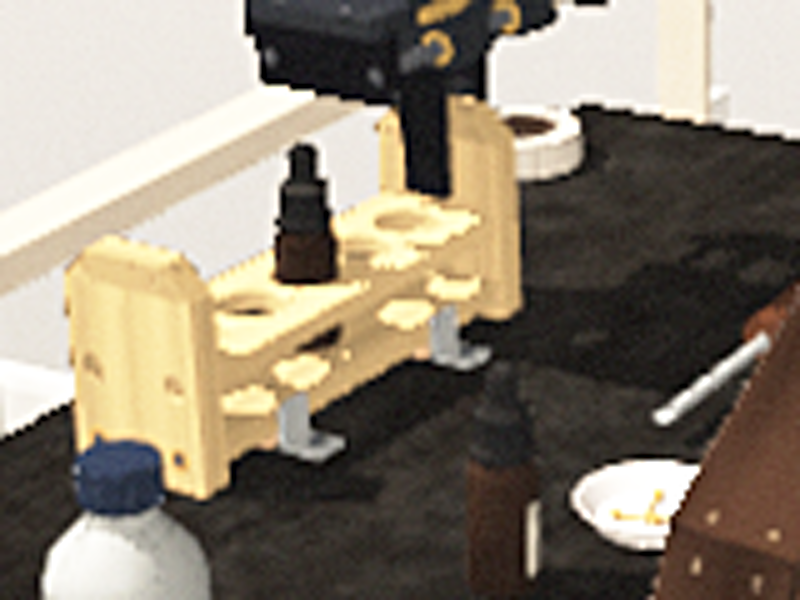

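The cheek is home: its inner face meets the board ends at (305,260), it is upright, and the bottles are untouched. The push is 7.6 N with a slight lean of 0.004 rad. I'll trim the lean and raise the push.

```bash
python3 -m handwheel '[[0,0,-0.0005,0,0.3,0,0],[0,0,-0.0005,0,0,0,0],[0,0,0,0,0,0,0],[0,0,0,0,0,0,0]]' 50
```

```text
time: 11.08
position: [0.5772, -0.1157, 0.0583]
tool_rot: [-3.14, 0.081, -0.001]
ft_force: [-0.5, -9.9, -2.0]
grip_width: 0.177
grip_force: 50.0
```

```bash
python3 -m handwheel '[[0,0,-0.0005,0,0,0,0],[0,0,0,0,0,0,0],[0,0,0,0,0,0,0],[0,0,0,0,0,0,0]]' 50; python3 -c "
from bench import ctrl;print(ctrl.get_state()['torque'])"
```

```text
time: 11.58
position: [0.5772, -0.1157, 0.0583]
tool_rot: [-3.14, 0.081, -0.001]
ft_force: [0.2, -9.5, -1.6]
grip_width: 0.175
grip_force: 50.0
[-2.4509054   0.02335187 -0.04173824]
```

```bash
python3 -m handwheel '[[0,0,-0.0005,0,0,0,0],[0,0,-0.0003,0,0.1,0,0],[0,0,0,0,0,0,0],[0,0,0,0,0,0,0],[0,0,0,0,0,0,0],[0,0,0,0,0,0,0],[0,0,0,0,0,0,0],[0,0,0,0,0,0,0],[0,0,0,0,0,0,0],[0,0,0,0,0,0,0],[0,0,0,0,0,0,0],[0,0,0,0,0,0,0]]' 50
python3 - <<'E'
from h import *
F=[]
for i in range(8):
    im,d=ctrl.get_image("wrist");s=ctrl.get_state();F.append(s["ft_force"])
print(np.mean(F,0).round(2),np.std(F,0).round(2),s["tool_rot"],s["position"],s["grip_force"])
E
```

```text
time: 13.08
position: [0.5772, -0.1156, 0.0583]
tool_rot: [-3.139, 0.082, -0.001]
ft_force: [0.6, -10.8, -1.9]
grip_width: 0.182
grip_force: 50.0
[  0.04 -11.26  -2.08] [0.31 0.4  0.29] [-3.13945978e+00  8.15979056e-02 -7.38552016e-04] [ 0.5771809  -0.1156274   0.05823963] 50.00007865950465
```

```bash
python3 -c "
from bench import ctrl;print(ctrl.close_job())"
```

```text
the job is handed in; nothing more can be done
None
```

The cheek is fully home on both dowels and upright, held by its upper half and pressed at a steady 11 N or so; I handed the job in at about 13.5 s, still holding and pressing, but no verdict came back.

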